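Put the paper punch back together and book it in

TASK

The office's big paper punch has been serviced: thread every spring standing on the black mat over a brass rod of its own, tang end down, until it sits on the grey bed (where a coil snags on the rod, twist it slightly), and slide both chip trays fully home into the two bays under the bed, blue tabs outside. When all that is in place, squeeze the scanner's orange trigger fully and let it go to book the punch in. Leave everything else on the desk where it is.

Things in the scene. Friction and masses are not known exactly. Their poses are not given: they have to be found in the camera images.
- spring1: stiff rigid steel coil spring standing upright (on the 3 mm black mat at the start), 75 mm long, 42 mm outside, 34 mm inside diameter, 120 g. Origin: centre of its lower end; z up its axis. At the lower end a bent-in wire tang, 4 mm wide, points inward from the coil to 10 mm from the axis, on the spring's +x side. May be absent (None).
- spring2: stiff rigid steel coil spring standing upright (on the 3 mm black mat at the start), 75 mm long, 42 mm outside, 34 mm inside diameter, 120 g. Origin: centre of its lower end; z up its axis. At the lower end a bent-in wire tang, 4 mm wide, points inward from the coil to 10 mm from the axis, on the spring's +x side. May be absent (None).
- spring3: stiff rigid steel coil spring standing upright (on the 3 mm black mat at the start), 75 mm long, 42 mm outside, 34 mm inside diameter, 120 g. Origin: centre of its lower end; z up its axis. At the lower end a bent-in wire tang, 4 mm wide, points inward from the coil to 10 mm from the axis, on the spring's +x side. May be absent (None).
- spring4: stiff rigid steel coil spring standing upright (on the 3 mm black mat at the start), 75 mm long, 42 mm outside, 34 mm inside diameter, 120 g. Origin: centre of its lower end; z up its axis. At the lower end a bent-in wire tang, 4 mm wide, points inward from the coil to 10 mm from the axis, on the spring's +x side. May be absent (None).
- tray1: shallow open black tray, box 120 mm long (x) x 104 mm wide (y) x 26 mm high, 160 g, on the desk. Origin: centre of the box's underside. At its -x end an upright blue pull tab, 14 mm thick in y, x from -84 to -60 mm, top 62 mm above the underside; it stays outside the bay.
- tray2: shallow open black tray, box 120 mm long (x) x 104 mm wide (y) x 26 mm high, 160 g, on the desk. Origin: centre of the box's underside. At its -x end an upright blue pull tab, 14 mm thick in y, x from -84 to -60 mm, top 62 mm above the underside; it stays outside the bay.
- punch: fixed bed of a heavy paper punch, head off: grey plate 140 mm deep (x) x 280 mm wide (y), top 44 mm and underside 32 mm above the desk, four brass rods in a row at x = +20, y = -105, -35, +35, +105 mm on it and two tray bays under it. Origin: centre of its footprint at desk height; +x points away from the robot; sides 12 mm thick.
- bay1 (a point): where the origin of a tray fully home lies (x = -12, y = -67 mm in the punch's frame, desk height). The bay is 122 mm wide and 32 mm high, open at the front (x = -70 mm), closed at the back by a stop that the tray's +x end meets; the tab is then 2 mm in front of the plate's edge.
- bay2 (a point): where the origin of a tray fully home lies (x = -12, y = +67 mm in the punch's frame, desk height). The bay is 122 mm wide and 32 mm high, open at the front (x = -70 mm), closed at the back by a stop that the tray's +x end meets; the tab is then 2 mm in front of the plate's edge.
- rod1 (a point): tip of an upright brass rod (y = -105 mm), 60 mm above the plate, 104 mm above the desk. Cross section: four wings 5 mm thick, reaching 14.5 mm out along the punch's +-x and +-y; the top 20 mm taper to 6 mm. A spring's tang passes only between wings (45 degrees to them, +-18); on a wing it snags, spring end about 45 to 50 mm above the plate, till twisted.
- rod2 (a point): tip of an upright brass rod (y = -35 mm), 60 mm above the plate, 104 mm above the desk. Cross section: four wings 5 mm thick, reaching 14.5 mm out along the punch's +-x and +-y; the top 20 mm taper to 6 mm. A spring's tang passes only between wings (45 degrees to them, +-18); on a wing it snags, spring end about 45 to 50 mm above the plate, till twisted.
- rod3 (a point): tip of an upright brass rod (y = +35 mm), 60 mm above the plate, 104 mm above the desk. Cross section: four wings 5 mm thick, reaching 14.5 mm out along the punch's +-x and +-y; the top 20 mm taper to 6 mm. A spring's tang passes only between wings (45 degrees to them, +-18); on a wing it snags, spring end about 45 to 50 mm above the plate, till twisted.
- rod4 (a point): tip of an upright brass rod (y = +105 mm), 60 mm above the plate, 104 mm above the desk. Cross section: four wings 5 mm thick, reaching 14.5 mm out along the punch's +-x and +-y; the top 20 mm taper to 6 mm. A spring's tang passes only between wings (45 degrees to them, +-18); on a wing it snags, spring end about 45 to 50 mm above the plate, till twisted.
- scanner: fixed pistol-shaped scanner lying on its side on a stand: grey grip along its x (x -35 to +45, y -14 to +14 mm, 55 to 85 mm above the desk, free underneath), black head with amber window at the +x end (x 45 to 97, y -53 to +83 mm, top at 93 mm). Origin: on the desk below the grip.
- squeeze_point (a point): middle of grip and trigger together, 70 mm above the desk, 11 mm to the scanner's +y side of its origin; squeeze here along the scanner's y: at rest the two measure 50 mm over all (y -14 to +36 mm), squeezed 41 mm.
- trigger (a joint): orange sprung trigger beside the grip on the scanner's +y side, a bar 58 mm long, 8 mm thick and 22 mm high, hinged about the vertical at its head end; 0 = released, 0.22 rad = fully squeezed towards the grip, about 8 N at the squeeze point; it springs back by itself.
- mug: white mug, 80 mm across, 95 mm high. A bystander: leave alone. Origin: underside below the middle.
- hole_punch: small two-hole punch, 70 x 120 x 55 mm. A bystander: leave alone. Origin: underside below the middle.
- calculator: grey desk calculator, 70 x 115 x 14 mm. A bystander: leave alone. Origin: underside below the middle.
- stapler: red stapler, 40 x 130 x 44 mm. A bystander: leave alone. Origin: underside below the middle.
- eraser: white eraser, 45 x 22 x 14 mm, on the mat among the springs. A bystander: leave alone. Origin: underside below the middle.
- tape: roll of yellow tape lying flat, 84 mm across, 24 mm high. A bystander: leave alone. Origin: underside below the middle.
- marker: marker pen lying down, 130 x 17 x 17 mm. A bystander: leave alone. Origin: underside, 10 mm from the middle of its length.
There are look-alikes about, which are no part of the job. Leave any red look-alike of the spring4 alone.

How it is judged (in metres and radians):
On the way, in this order (a step that is already met when the one before it is completed fails the run):
1. every spring sits on the bed over a rod of its own and both trays are home in the bays (any order) (z of spring1 in the frame of punch between 0.04 and 0.048 m and angle between each of spring1, spring2, spring3, spring4's own z axis and vertical below 0.12 rad and (horizontal distance between spring1 and rod1 below 0.006 m or horizontal distance between spring1 and rod2 below 0.006 m or horizontal distance between spring1 and rod3 below 0.006 m or horizontal distance between spring1 and rod4 below 0.006 m) and z of spring2 in the frame of punch between 0.04 and 0.048 m and (horizontal distance between spring2 and rod1 below 0.006 m or horizontal distance between spring2 and rod2 below 0.006 m or horizontal distance between spring2 and rod3 below 0.006 m or horizontal distance between spring2 and rod4 below 0.006 m) and z of spring3 in the frame of punch between 0.04 and 0.048 m and (horizontal distance between spring3 and rod1 below 0.006 m or horizontal distance between spring3 and rod2 below 0.006 m or horizontal distance between spring3 and rod3 below 0.006 m or horizontal distance between spring3 and rod4 below 0.006 m) and z of spring4 in the frame of punch between 0.04 and 0.048 m and (horizontal distance between spring4 and rod1 below 0.006 m or horizontal distance between spring4 and rod2 below 0.006 m or horizontal distance between spring4 and rod3 below 0.006 m or horizontal distance between spring4 and rod4 below 0.006 m) and x of tray1 in the frame of punch between -0.02 and -0.004 m and angle between the x axis of each of tray1, tray2 and the x axis of punch, either way round below 0.15 rad and angle between each of tray1, tray2's own z axis and vertical below 0.1 rad and (y of tray1 in the frame of punch between -0.087 and -0.047 m or y of tray1 in the frame of punch between 0.047 and 0.087 m) and z of tray1 in the frame of punch between -0.006 and 0.006 m and x of tray2 in the frame of punch between -0.02 and -0.004 m and (y of tray2 in the frame of punch between -0.087 and -0.047 m or y of tray2 in the frame of punch between 0.047 and 0.087 m) and z of tray2 in the frame of punch between -0.006 and 0.006 m), for 0.2 s.
2. then the scanner's trigger is squeezed fully (value of joint trigger above 0.17 rad), for 0.2 s.
At the end, for the whole second after the job is handed in: Every spring stands upright over a rod (axis within 6 mm of the rod's) with its lower end within 4 mm of the bed's top; both trays lie in separate bays, flat, within 8 mm of fully home and within 0.15 rad of square; all at rest, and the trigger is released (below 0.04 rad) (all of step 1 and linear speed of each of spring1, spring2, spring3, spring4, tray1, tray2 below 0.03 m/s and value of joint trigger below 0.04 rad); the robot touches nothing.
It fails at once if a bystander on the desk is shifted by more than 40 mm or the mug is tipped (distance of any of mug, hole_punch, calculator, stapler, eraser, tape, marker from where it was at the start of the episode above 0.04 m or angle between mug's own z axis and vertical above 0.5 rad).
Of spring1, spring2, spring3, spring4 only 3 to 4 are there at a start; the rules pass over those that are not, and their reading is None.
At some moment in a run one of tray1, tray2 may be knocked a few centimetres aside while the robot is not near it.
It also fails if it takes over 210 s, if anything falls off the work surface, if the arm or the gripper's body presses on something with over 40 N, if the wrist force passes 120 N, or if a joint passes its speed limit or range.

ROBOT

A 7-joint arm with a two-finger parallel gripper is mounted at the origin on the work surface. World frame = base frame: x ahead of the robot, y to its left, z up, the work surface at z = 0. Lengths are in m, angles in degrees, forces in N, time in s.
With the tool pointing down it reaches from about 0.425 to 0.875 m from the base axis. Payload 4.7 kg.
Tool frame: the origin (TCP) lies between the finger pads; the fingertips stand env.finger_overhang ahead of it and the grasp point (between the pads) lies 5 mm behind it (env.finger_overhang is the distance from the TCP to the fingertips, in m); z points along the fingers, y is the line along which they close (so a half turn about z gives the same grasp; the last joint's range is limited). The gripper opens to 87 mm and grips with 3 to 60 N. Pads are 19 mm wide; open, the fingers measure 117 mm over their backs; the gripper's body (75 mm by 190 mm) begins 51 mm behind the grasp point.
Start: joints at [-63.192, 18.392, -4.016, 83.108, 1.295, 78.541, -3.26], TCP at [0.285, 0.584, 0.237] pointing down, gripper open.
Joint ranges: [-163.93, 163.93], [-17.29, 119.83], [-79.2, 71.16], [3.27, 140.29], [-89.18, 269.18], [5.43, 117.66], [-154.24, 154.24]. Speed limits (degrees/s): [147.25, 147.25, 180, 180, 180, 180, 180].

INTERFACE

Orientations are given as [roll, pitch, yaw] about the fixed x, y, z axes, in that order (R = Rz(yaw) Ry(pitch) Rx(roll)).
In Python, from cell import telemetry, eyes, env, models gives the robot as it stands. The module is installed in compiled form; this text tells all that it offers.
- The arm moves only by the tool drive_tool, never from a script. Its arguments are lists of equal length, an entry for each row: "angular": the turn, a rotation vector about the tool's x, y, z in rad, a list of three; "delta_pos": the shift along the tool's x, y, z in cm, a list of three; "gripper": the finger opening in cm, from 0 to 8.7. A call has 1 to 20 rows; each row shifts and turns the commanded pose from where the row before left it, along the tool's axes as they then stand; what a row does not reach is not made up. A row lasts 1/10 s, in which the tool goes at most 50 mm and 8.59 degrees, less where a joint would pass 70% of its speed; a pose out of reach is approached as far as the arm can. A call with a gripper value outside its range is refused whole. The fingers move at their own pace and stop on an object; "squeeze" is the grip in N (left out, the last holds). Time passes only in rows, so rows that do not move let the fingers close. It gives the time, the measured TCP pose, the force, the opening and the grip force at its end, in the units of the state.
- telemetry.get_obs(): the state, without advancing time (a new reading comes with each control period).
- eyes.read_camera(name): name is "side" or "top"; returns a dict with "pixels" (420x560x3 uint8, red, green, blue), "mtx" (3x3 intrinsics, pixels), "origin" and "orientation" of the camera in the world. Camera axes: x right, y down, z forward; pixel columns grow to the right and rows downward; lengths in m; the calibration is good to about 2 mm. A picture is of the moment at which its call begins. There is no depth.
- env.sign_off(): hands the job in; it is judged then, once.
Trained networks look in a picture, given as the dict that the camera call returned (one of the last four; its "shot" number tells which), for a name from the list of things; names that differ only in an ending like _2 or _b are one class to them, and where a whole thing is asked for, a point or a joint stands for the part that bears it (a point fixed in the world has none). Each returns a list of dicts, best first, with "p" (0 to 1); they miss things now and then, are a little off and sometimes report something else, mostly with a low value. They report only what shows in the picture. A call takes as long as a camera call. They do not tell look-alikes from the thing itself.
- models.search_frame(picture, target): "centre" ([column, row] in pixels, amid what is visible of it).
- models.cut_out(picture, target): "pixels" (420x560 bool, what is visible of it) and "centre" ([column, row] in pixels, amid what is visible of it).
The state is a dict: "time_s": time; "qpos": joint angles; "joint_velocities": joint speeds; "effort": joint torques, N m; "tool_pos": TCP position; "tool_rot": TCP orientation; "force": force on the tool from outside, world axes, zero at the start; "wrist_torque": the same for the moment, N m; "grip_width": finger opening in m; "grasp_force": force on a finger pad.
Only numpy, scipy, OpenCV 4.12 (cv2) and the standard library are available. Lean on these libraries where they do the work, as an engineer would, in place of code of your own. Each camera call takes 0.05 s, during which the arm holds its last target. There are 200 camera calls.

## Working session

There is one attempt and no reset: what is moved stays moved. The work goes in short steps, Python scripts to look and compute and a tool call to move; the robot and the scene stay as the last step left them, time stands still between calls to the robot, and variables do not carry over. Pictures are saved under pics/ and viewed, at most 14 in all, crops included, and the job is handed in when it is done.

Besides the shell and the picture viewer there is one more tool, called after ">>>" as name(argument=value, ...) on one line, values as JSON. drive_tool: Moves the arm, as the interface text tells. Its arguments: {"type":"object","properties":{"angular":{"type":"array","items":{"type":"array","items":{"type":"number"}}},"delta_pos":{"type":"array","items":{"type":"array","items":{"type":"number"}}},"gripper":{"type":"array","items":{"type":"number"}},"squeeze":{"type":"number"}},"required":["angular","delta_pos","gripper"]}

```bash
mkdir -p pics
cat > h.py <<'E'
import numpy as np, cv2
from cell import telemetry, eyes, env, models
def cam(n):
    d=eyes.read_camera(n); return d
def R_of(p):
    o=np.array(p["orientation"],float)
    if o.shape==(3,3): return o
    if o.size==3:
        from scipy.spatial.transform import Rotation as R
        return R.from_euler('xyz',o,degrees=True).as_matrix()
    raise Exception(o)
def px2w(p,uv,z):
    K=np.array(p["mtx"]);d=R_of(p)@np.linalg.inv(K)@np.array([uv[0],uv[1],1.]);o=np.array(p["origin"])
    return o+d*(z-o[2])/d[2]
def w2px(p,w):
    c=R_of(p).T@(np.array(w,float)-np.array(p["origin"]));q=np.array(p["mtx"])@c;return q[:2]/q[2]
def save(p,n): cv2.imwrite(n,p["pixels"][:,:,::-1])
E
python3 - <<'E'
from h import *
for n in("top","side"):
    p=cam(n);save(p,f"pics/{n}0.png");print(n,np.round(p["origin"],3),np.round(p["orientation"],3).tolist(),np.round(p["mtx"],1).tolist())
    for t in["spring1","tray1","punch","rod1","scanner","trigger","squeeze_point","eraser","mug","bay1"]:
        try: print(t,[(np.round(x["centre"]).tolist(),round(x["p"],2)) for x in models.search_frame(p,t)])
        except Exception as e: print(t,e)
print(telemetry.get_obs(),env.finger_overhang)
E
```

```text
top [ 0.196 -0.011  1.584] [-167.375, 0.245, -92.652] [[543.3, 0.0, 280.8], [0.0, 543.3, 202.8], [0.0, 0.0, 1.0]]
spring1 [([190.0, 259.0], 0.75), ([160.0, 255.0], 0.69), ([160.0, 296.0], 0.62), ([135.0, 316.0], 0.47)]
tray1 [([392.0, 215.0], 0.94), ([380.0, 155.0], 0.84)]
punch [([264.0, 169.0], 0.7)]
rod1 [([261.0, 167.0], 0.7)]
scanner [([167.0, 157.0], 0.55), ([103.0, 218.0], 0.43)]
trigger [([160.0, 170.0], 0.49)]
squeeze_point [([166.0, 156.0], 0.7)]
eraser []
mug [([443.0, 169.0], 0.76), ([264.0, 169.0], 0.57)]
bay1 [([264.0, 166.0], 0.72)]
side [0.061 1.19  1.227] [-132.019, 0.132, -158.557] [[544.2, 0.0, 276.4], [0.0, 544.2, 200.9], [0.0, 0.0, 1.0]]
spring1 [([324.0, 334.0], 0.68), ([247.0, 278.0], 0.52)]
tray1 [([274.0, 149.0], 0.82)]
punch [([236.0, 211.0], 0.7)]
rod1 [([234.0, 212.0], 0.62)]
scanner [([184.0, 258.0], 0.87), ([234.0, 210.0], 0.67), ([209.0, 345.0], 0.55)]
trigger [([234.0, 213.0], 0.71)]
squeeze_point [([187.0, 261.0], 0.79), ([282.0, 353.0], 0.2)]
eraser []
mug [([301.0, 115.0], 0.75), ([211.0, 346.0], 0.39)]
bay1 [([233.0, 213.0], 0.89)]
{'time_s': 1.1, 'qpos': array([-63.18935748,  18.39066034,  -4.01719515,  83.10781535,
         1.29385975,  78.54230838,  -3.25994058]), 'joint_velocities': array([ 0.00662983,  0.01532495, -0.00963373, -0.11324906,  0.03834503,
       -0.00428998, -0.08147246]), 'effort': array([-5.85662128e-04, -4.91108358e+01, -4.03295383e-01, -3.12785089e+01,
       -6.35632826e-02,  3.35695816e-02,  1.29744356e-05]), 'tool_pos': array([0.28498257, 0.58420523, 0.23659868]), 'tool_rot': array([1.79995707e+02, 1.38064134e-03, 1.53999032e+02]), 'force': array([-0.00104451,  0.00292146,  0.03026474]), 'wrist_torque': array([-0.01246778, -0.0191858 ,  0.02315258]), 'grasp_force': 0.0, 'grip_width': 0.08717123852464317} 0.014
```

View pics/top0.png

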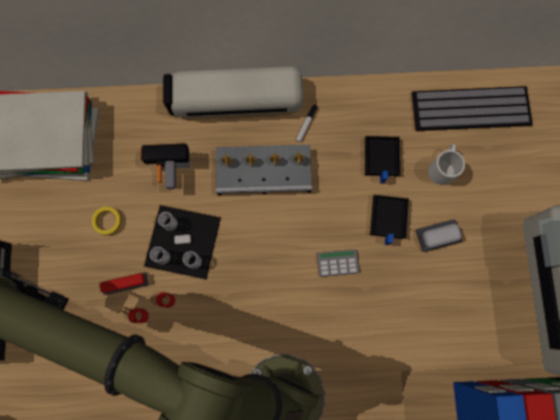

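View pics/side0.png

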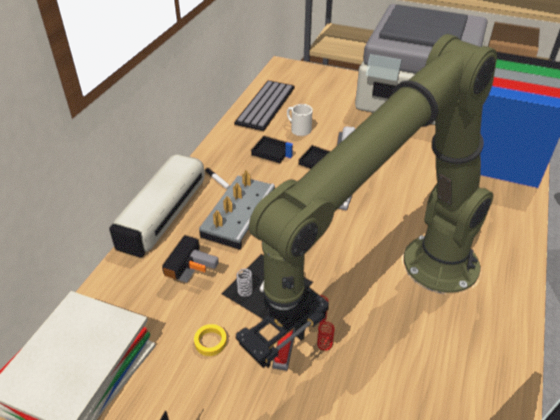

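Top view: three grey springs stand on the mat at (168,221), (159,256) and (191,259). The red look-alikes at (166,300) and (139,316) are off the mat, so I'll leave them. The trays are at (382,156) and (390,216) with tabs towards the robot, the punch is at (264,169) with rod tips near row 159, and the scanner is at (167,160) with its trigger at (160,174). I'll confirm with an enlarged crop.

```bash
cat > a.py <<'E'
from h import *
ps=[cam("top") for _ in range(4)]
p=ps[-1]
im=np.mean([q["pixels"].astype(float) for q in ps],0).astype(np.uint8)
np.savez("t0.npz",im=im)
c=cv2.resize(im[135:285,135:320],None,fx=4,fy=4,interpolation=cv2.INTER_CUBIC)
c=np.clip(c.astype(float)*1.5,0,255).astype(np.uint8)
cv2.imwrite("pics/crop1.png",c[:,:,::-1])
hsv=cv2.cvtColor(im,cv2.COLOR_RGB2HSV)
def blobs(mask,mn):
    n,l,s,ce=cv2.connectedComponentsWithStats(mask.astype(np.uint8))
    return [(np.round(ce[i],1).tolist(),int(s[i,4])) for i in range(1,n) if s[i,4]>=mn]
H,S,V=hsv[...,0],hsv[...,1].astype(int),hsv[...,2]
b=(H>105)&(H<130)&(S>150)&(V>50)
print("blue",[(x,np.round(px2w(p,x[0],.062)[:2],4)) for x in blobs(b,5)])
for t in["spring1","tray1","punch","scanner","eraser","stapler","calculator","tape","marker","hole_punch","mug"]:
    for m in models.cut_out(p,t):
        if m["p"]<.3: continue
        cnt=np.argwhere(m["pixels"])[:,::-1].astype(np.float32)
        r=cv2.minAreaRect(cnt)
        z={"spring1":.04,"tray1":.026,"punch":.044,"scanner":.09}.get(t,0.02)
        print(t,round(m["p"],2),np.round(m["centre"],1),"rect",np.round(r[0],1),np.round(r[1],1),round(r[2],1),"w",np.round(px2w(p,r[0],z)[:2],4))
E
python3 a.py
```

```text
blue [(([86.4, 168.9], 19), array([0.6649, 0.5413])), (([384.0, 175.0], 69), array([ 0.6054, -0.3231])), (([389.1, 237.7], 67), array([ 0.4215, -0.3214])), (([487.1, 404.8], 1928), array([-0.0359, -0.54  ]))]
spring1 0.77 [165.9 218.5] rect [167. 221.] [19.8 14.1] 45.0 w [0.5035 0.311 ]
spring1 0.53 [157.5 297.6] rect [164.9 299.8] [18.6 14.5] 21.8 w [0.279 0.317]
spring1 0.5 [159.3 255.2] rect [159.5 255. ] [16. 19.] 90.0 w [0.4057 0.3325]
spring1 0.5 [135.5 310.9] rect [137.5 315. ] [12. 19.] 90.0 w [0.2407 0.3933]
spring1 0.47 [192.9 260.9] rect [192.  259.5] [16.3 13.4] 45.0 w [0.3885 0.2399]
tray1 0.95 [389.3 214.8] rect [388.6 219.5] [37.2 49.4] 4.2 w [ 0.4803 -0.332 ]
tray1 0.8 [381.8 156.7] rect [382. 159.] [48. 36.] 90.0 w [ 0.6648 -0.3289]
tray1 0.68 [ 97.8 218.5] rect [105.5 220. ] [29.5 28.2] 26.6 w [0.5177 0.4936]
scanner 0.65 [167.8 157.3] rect [164.5 165.5] [45. 49.] 90.0 w [0.6557 0.3077]
scanner 0.38 [264.7 168.3] rect [262.8 169.2] [48.7 95.2] 88.1 w [0.6314 0.0267]
eraser 0.7 [184.2 240.7] rect [181.5 238. ] [ 8. 15.] 90.0 w [0.4551 0.273 ]
eraser 0.4 [165.9 156.9] rect [164. 165.] [46. 50.] 90.0 w [0.6789 0.3241]
eraser 0.33 [119.1 281.6] rect [122.8 283.1] [14.9 47.5] 76.5 w [0.3328 0.4417]
stapler 0.89 [123.4 283.1] rect [123.3 283. ] [14.7 48.6] 77.1 w [0.333  0.4402]
calculator 0.96 [337.3 264.1] rect [337.3 262. ] [25.2 40.3] 84.8 w [ 0.3643 -0.1748]
tape 0.91 [ 97.7 220. ] rect [106. 220.] [28. 30.] 90.0 w [0.5189 0.4941]
marker 0.7 [304.6 121.3] rect [306.  122.5] [ 5.8 39.4] 26.6 w [ 0.7934 -0.1088]
hole_punch 0.97 [439.4 233.1] rect [438.5 234.7] [24.9 42.3] 74.1 w [ 0.4299 -0.474 ]
hole_punch 0.53 [167.4 155.6] rect [165.  165.5] [45. 48.] 90.0 w [0.6772 0.3211]
mug 0.93 [444.1 169.4] rect [446.5 166.5] [26.9 39.6] 45.0 w [ 0.6341 -0.5205]
```

View pics/crop1.png

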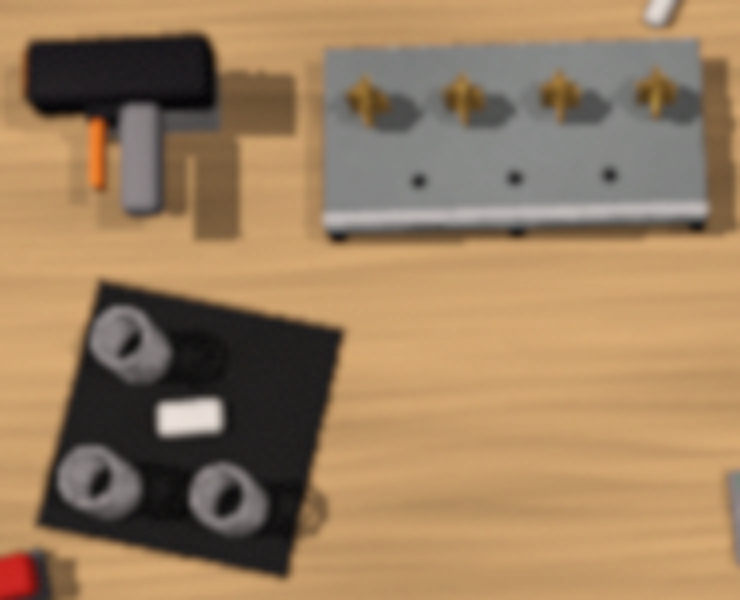

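```bash
cat > fit.py <<'E'
from h import *
from scipy.optimize import minimize
def box(x0,x1,y0,y1,z0,z1): return [(x,y,z) for x in(x0,x1) for y in(y0,y1) for z in(z0,z1)]
def cyl(r,z0,z1): return [(r*np.cos(a),r*np.sin(a),z) for a in np.linspace(0,2*np.pi,24,False) for z in(z0,z1)]
M={"spring":[cyl(.021,.003,.078)],
"tray":[box(-.06,.06,-.052,.052,0,.026),box(-.084,-.06,-.007,.007,0,.062)],
"plate":[box(-.07,.07,-.14,.14,.032,.044)],
"scanner":[box(-.035,.045,-.014,.014,.055,.085),box(.045,.097,-.053,.083,.06,.093)]}
S=8
def render(p,parts,pose,roi,z=0):
    x,y,a=pose;c,s=np.cos(a),np.sin(a)
    u0,u1,v0,v1=roi;m=np.zeros(((v1-v0)*S,(u1-u0)*S),np.uint8)
    for P in parts:
        q=np.array([w2px(p,(x+c*X-s*Y,y+s*X+c*Y,Z+z)) for X,Y,Z in P])
        q=((q-[u0,v0]+.5)*S-.5)
        h=cv2.convexHull(np.round(q).astype(np.int32));cv2.fillConvexPoly(m,h,255)
    return cv2.resize(m,(u1-u0,v1-v0),interpolation=cv2.INTER_AREA)/255.
def fit(p,parts,mask,roi,pose0,yaw=True,z=0):
    u0,u1,v0,v1=roi;T=mask[v0:v1,u0:u1].astype(float)
    sc=np.array([.01,.01,.1])
    def f(t):
        q=np.array(pose0)+sc*np.array([t[0],t[1],t[2] if yaw else 0])
        return np.abs(render(p,parts,q,roi,z)-T).sum()
    best=None
    for s in (1,-1):
        n=3 if yaw else 2
        r=minimize(f,np.zeros(n),method="Nelder-Mead",options=dict(initial_simplex=np.vstack([np.zeros(n),s*np.eye(n)]),xatol=.005,fatol=.01))
        if best is None or r.fun<best.fun:best=r
    t=np.append(best.x,0)[:3]
    return np.array(pose0)+sc*t*[1,1,yaw],best.fun,T.sum()
def masks(im):
    h=cv2.cvtColor(im,cv2.COLOR_RGB2HSV);return h[...,0],h[...,1].astype(int),h[...,2].astype(int)
E
cat > b.py <<'E'
from fit import *
p=cam("top");im=np.load("t0.npz")["im"];H,Sx,V=masks(im)
def show(n,r): print(n,np.round(r[0][:2],4),"yaw",round(np.degrees(r[0][2]),1),"res",round(r[1],1),"of",r[2])
g=(V>65)&(Sx<60)
for n,uv,roi in(("A",(166,219),(152,182,206,236)),("B",(158,254),(146,176,243,270)),("C",(191,258),(178,208,246,274))):
    w=px2w(p,uv,.078);m=g.copy();m[233:248,172:196]=0
    # keep biggest comp
    nn,l,s,ce=cv2.connectedComponentsWithStats(m[roi[2]:roi[3],roi[0]:roi[1]].astype(np.uint8))
    k=1+np.argmax(s[1:,4]);mm=np.zeros_like(m);mm[roi[2]:roi[3],roi[0]:roi[1]]=l==k
    show("spring"+n,fit(p,M["spring"],mm,roi,(w[0],w[1],0),False))
b=((H>105)&(H<130)&(Sx>150)&(V>50))
for n,roi,w in(("T1",(355,410,128,190),(.665,-.329,0)),("T2",(362,416,190,250),(.48,-.332,0))):
    m=b|(V<70); show(n,fit(p,M["tray"],m,roi,w))
cor=[(323,48),(698,40),(707,205),(323,213)]
W=[px2w(p,((x+.5)/4-.5+135,(y+.5)/4-.5+135),.044)[:2] for x,y in cor];print("corners",np.round(W,4).tolist(),np.round(np.mean(W,0),4))
c0=np.mean(W,0)
m=(Sx<70)&(V>70)
y0=np.arctan2(*( -(W[0]-W[1])[0],(W[0]-W[1])[1]))
show("plate",fit(p,M["plate"],m,(212,318,140,197),(c0[0],c0[1],y0)))
br=(H>10)&(H<28)&(Sx>130)
for i,(u,v) in enumerate([(366,100),(462,97),(558,94),(655,90)]): print("rodtip w",np.round(px2w(p,(u/4+135,v/4+135),.095)[:2],4))
m=((V<60)|((Sx<45)&(V>70)))
show("scan",fit(p,M["scanner"],m,(138,192,140,192),(.66,.30,0)))
E
python3 b.py
```

```text
springA [0.5044 0.3107] yaw 0.0 res 81.7 of 194.0
springB [0.4052 0.3326] yaw 0.0 res 78.8 of 197.0
springC [0.3883 0.2407] yaw 0.0 res 92.7 of 163.0
T1 [ 0.6785 -0.3336] yaw -4.7 res 54.0 of 1477.0
T2 [ 0.4913 -0.3373] yaw -9.8 res 77.8 of 1554.0
corners [[0.7212, 0.1662], [0.7141, -0.1127], [0.5874, -0.1119], [0.5947, 0.1687]] [0.6544 0.0276]
plate [0.6503 0.0273] yaw -1.0 res 811.1 of 3666.0
rodtip w [0.6622 0.1293]
rodtip w [0.6611 0.0607]
rodtip w [ 0.6601 -0.008 ]
rodtip w [ 0.6598 -0.0774]
scan [0.6201 0.2959] yaw -3.3 res 223.6 of 1187.0
```

```bash
cat > c.py <<'E'
from fit import *
p=cam("top");im=np.load("t0.npz")["im"];H,Sx,V=masks(im)
parts=[]
for y in(-.105,-.035,.035,.105):
    prof=[(.0145,.044),(.0145,.084),(.006,.104)]
    parts.append([(.02+s*r,y+t,z) for r,z in prof for s in(1,-1) for t in(-.0025,.0025)])
    parts.append([(.02+t,y+s*r,z) for r,z in prof for s in(1,-1) for t in(-.0025,.0025)])
roi=(216,312,148,170)
m=(H>8)&(H<30)&(Sx>90);print(m[148:170,216:312].sum())
r=fit(p,parts,m,roi,(.647,.0268,-.02));print("rods fit",np.round(r[0],4),np.degrees(r[0][2]),r[1:])
m2=(Sx<75)&(V>60)|m
r=fit(p,M["plate"]+parts,m2,(212,317,138,199),(.647,.0268,-.02));print("plate+rods",np.round(r[0],4),np.degrees(r[0][2]),r[1:])
o=(H<14)&(Sx>170)&(V>90)
ys,xs=np.nonzero(o[165:190,150:170]);print("trigger px",xs.mean()+150,ys.mean()+165,len(xs),np.round(px2w(p,(xs.mean()+150,ys.mean()+165),.081),4))
# projections for overlay
out=cv2.resize(im[135:285,135:320],None,fx=4,fy=4,interpolation=cv2.INTER_CUBIC)
def ov(parts,pose,col):
    x,y,a=pose;c,s=np.cos(a),np.sin(a)
    for P in parts:
        q=np.array([w2px(p,(x+c*X-s*Y,y+s*X+c*Y,Z)) for X,Y,Z in P]);q=((q-135+.5)*4-.5)
        cv2.polylines(out,[cv2.convexHull(np.round(q).astype(np.int32))],True,col,1)
ov(M["plate"]+parts,r[0],(255,0,0))
ov(M["scanner"],(.6201,.2959,np.radians(-3.3)),(0,255,0))
for a in((.5044,.3107),(.4052,.3326),(.3883,.2407)): ov(M["spring"],a+(0,),(0,255,255))
cv2.imwrite("pics/ov1.png",np.clip(out*1.4,0,255).astype(np.uint8)[:,:,::-1])
E
python3 c.py
```

```text
298
rods fit [ 0.6484  0.0273 -0.0148] -0.8487749599070433 (np.float64(103.83137254901962), np.float64(298.0))
plate+rods [ 0.6563  0.0381 -0.0249] -1.4264042697019323 (np.float64(2127.741176470588), np.float64(6020.0))
trigger px 158.82142857142858 173.125 56 [0.6365 0.3259 0.081 ]
```

View pics/ov1.png

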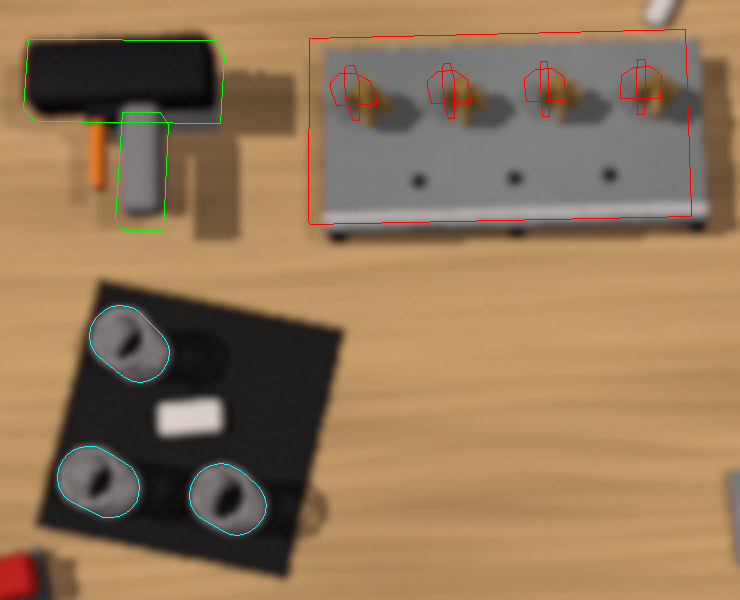

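The spring outlines match, but the plate fit was pulled off by wood pixels. I'll refine the rods and the scanner.

```bash
cat > d.py <<'E'
from fit import *
exec(open("c.py").read().split("roi=(216")[0].split("from fit import *")[1])
res=[]
for th in(90,110,130):
    m=(H>8)&(H<30)&(Sx>th)
    for ph in(-.015,-.025):
        r=fit(p,parts,m,(216,312,148,170),(.649,.0285,ph));print(th,np.round(r[0],4),r[1:])
        res.append((r[1]/r[2],r[0]))
best=min(res,key=lambda a:a[0])[1]
gm=(Sx<45)&(V>70);G=[box(-.035,.045,-.014,.014,.07,.085)]
# scanner grip visible front part only
r2=fit(p,G,gm,(160,180,163,192),(.625,.2959,-.05));print("grip",np.round(r2[0],4),r2[1:])
s=6
out=cv2.resize(im[135:200,135:250+70],None,fx=4.3,fy=4.3,interpolation=cv2.INTER_CUBIC)
def ov(parts,pose,col):
    x,y,a=pose;c,s_=np.cos(a),np.sin(a)
    for P in parts:
        q=np.array([w2px(p,(x+c*X-s_*Y,y+s_*X+c*Y,Z)) for X,Y,Z in P]);q=((q-135+.5)*4.3-.5)
        cv2.polylines(out,[cv2.convexHull(np.round(q).astype(np.int32))],True,col,1)
ov(parts+[box(-.07,.07,-.14,.14,.044,.044)],best,(255,0,0))
ov(G+[box(.045,.097,-.053,.083,.093,.0931)],r2[0],(0,255,0))
cv2.imwrite("pics/ov2.png",np.clip(out*1.4,0,255).astype(np.uint8)[:,:,::-1])
E
python3 d.py
```

```text
90 [ 0.6488  0.0273 -0.0147] (np.float64(103.74901960784312), np.float64(298.0))
90 [ 0.6485  0.0275 -0.0193] (np.float64(102.99607843137255), np.float64(298.0))
110 [ 0.6488  0.0271 -0.0125] (np.float64(120.32549019607845), np.float64(245.0))
110 [ 0.6479  0.0271 -0.0097] (np.float64(119.52156862745097), np.float64(245.0))
130 [ 0.6482  0.0268 -0.0251] (np.float64(157.38823529411764), np.float64(192.0))
130 [ 0.6473  0.0266 -0.0047] (np.float64(155.78039215686275), np.float64(192.0))
grip [0.6338 0.2976 0.0323] (np.float64(63.94117647058823), np.float64(195.0))
```

View pics/ov2.png

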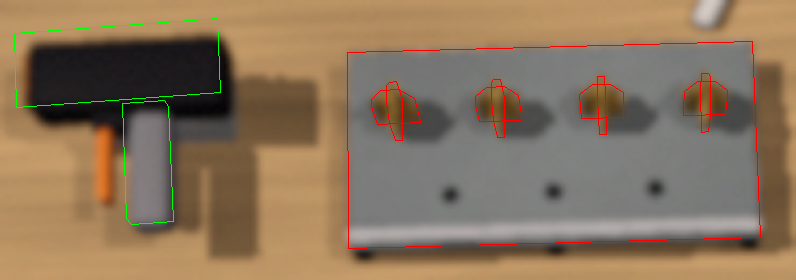

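The plate and rods now match: punch at about (0.6486, 0.0274), yaw -1°. The mat springs are the three grey ones, and spring B at (159,256) comes first.

>>> drive_tool(angular=[[0,0,0.124],[0,0,0.124],[0,0,0.124],[0,0,0.124],[0,0,0.124],[0,0,0.124],[0,0,0.124],[0,0,0.124],[0,0,0.124],[0,0,0],[0,0,0],[0,0,0],[0,0,0],[0,0,0],[0,0,0],[0,0,0],[0,0,0],[0,0,0]], delta_pos=[[0,0,0],[0,0,0],[0,0,0],[0,0,0],[0,0,0],[0,0,0],[0,0,0],[0,0,0],[0,0,0],[-3.14,1.5,0.96],[-3.14,1.5,0.96],[-3.14,1.5,0.96],[-3.14,1.5,0.96],[-3.14,1.5,0.96],[-3.14,1.5,0.96],[-3.14,1.5,0.96],[-3.14,1.5,0.96],[0,0,0]], gripper=[8.7,8.7,8.7,8.7,8.7,8.7,8.7,8.7,8.7,8.7,8.7,8.7,8.7,8.7,8.7,8.7,8.7,8.7], squeeze=20)

```text
time_s: 3.8
tool_pos: [0.4076, 0.3272, 0.1587]
tool_rot: [-180.0, 0.2, 89.6]
force: [0.1, -0.4, 0.3]
grip_width: 0.0871
grasp_force: 0.0
```

>>> drive_tool(angular=[[0,0,0],[0,0,0],[0,0,0]], delta_pos=[[0,0,0],[0,0,0],[0,0,0]], gripper=[8.7,8.7,8.7])

```text
time_s: 4.1
tool_pos: [0.4047, 0.3346, 0.1602]
tool_rot: [180.0, -0.0, 90.2]
force: [-0.9, -0.1, 0.7]
grip_width: 0.0869
grasp_force: 0.0
```

>>> drive_tool(angular=[[0,0,0],[0,0,0],[0,0,0],[0,0,0],[0,0,0],[0,0,0],[0,0,0],[0,0,0],[0,0,0],[0,0,0],[0,0,0],[0,0,0],[0,0,0],[0,0,0]], delta_pos=[[-0.2,0.05,0],[0,0,2.5],[0,0,2.5],[0,0,2.5],[0,0,2],[0,0,1.2],[0,0,0],[0,0,0],[0,0,0],[0,0,0],[0,0,0],[0,0,0],[0,0,0],[0,0,0]], gripper=[8.7,8.7,8.7,8.7,8.7,8.7,8.7,6,3,3,3,3,3,3])

```text
time_s: 5.5
tool_pos: [0.4056, 0.3312, 0.0529]
tool_rot: [-180.0, -0.0, 90.1]
force: [-1.4, -0.6, 0.7]
grip_width: 0.0411
grasp_force: 20.0
```

>>> drive_tool(angular=[[0,0,0],[0,0,0],[0,0,0],[0,0,0],[0,0,0],[0,0,0],[0,0,0],[0,0,0],[0,0,0],[0,0,0],[0,0,0],[0,0,0],[0,0,0],[0,0,0],[0,0,0],[0,0,0]], delta_pos=[[0,0,-3],[0,0,-3],[0,0,-3],[0,0,-3],[-2.5,3.3,0],[-2.5,3.3,0],[-2.5,3.3,0],[-2.5,3.3,0],[-2.5,3.3,0],[-2.5,3.3,0],[-2.5,3.3,0],[-2.5,3.4,0],[0,0,0],[0,0,0],[0,0,0],[0,0,0]], gripper=[3,3,3,3,3,3,3,3,3,3,3,3,3,3,3,3])

```text
time_s: 7.1
tool_pos: [0.67, 0.1332, 0.1727]
tool_rot: [-180.0, -0.1, 90.2]
force: [0.5, 0.8, -0.6]
grip_width: 0.0412
grasp_force: 20.0
```

```bash
cat > e.py <<'E'
import sys
from h import *
o=telemetry.get_obs();print(np.round(o["tool_pos"],4),np.round(o["tool_rot"],1),o["grip_width"])
p=cam("side");n=sys.argv[1];u0,u1,v0,v1=map(int,sys.argv[2:6]);f=float(sys.argv[6])
cv2.imwrite(f"pics/{n}.png",np.clip(cv2.resize(p["pixels"][v0:v1,u0:u1],None,fx=f,fy=f,interpolation=cv2.INTER_CUBIC)*1.2,0,255).astype(np.uint8)[:,:,::-1])
E
python3 e.py s1 170 310 140 245 5
```

```text
[0.67   0.1332 0.1727] [-1.80e+02 -1.00e-01  9.02e+01] 0.041157367475980075
```

View pics/s1.png

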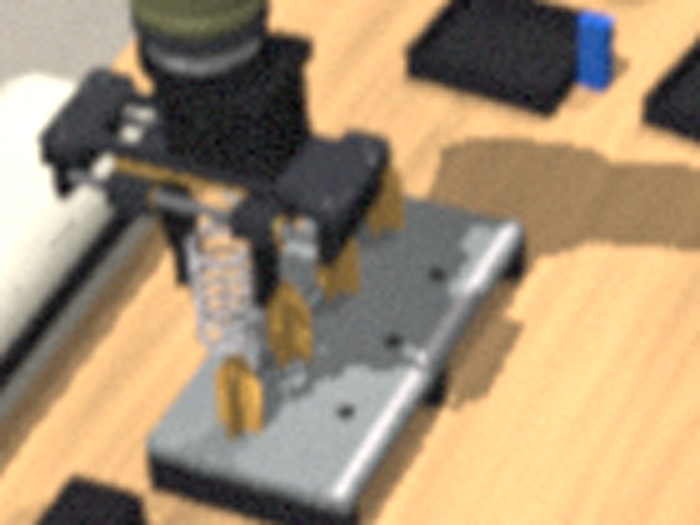

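Side view: the held spring's lower end at crop (230,350) is right over rod4's tip at (238,360). Nudging it and going down.

>>> drive_tool(angular=[[0,0,0],[0,0,0],[0,0,0],[0,0,0],[0,0,0],[0,0,0],[0,0,0],[0,0,0],[0,0,0]], delta_pos=[[-0.2,0,0],[0,0,1.2],[0,0,0.8],[0,0,0.5],[0,0,0.5],[0,0,0.4],[0,0,0.4],[0,0,0],[0,0,0]], gripper=[3,3,3,3,3,3,3,3,3])

```text
time_s: 8.05
tool_pos: [0.6711, 0.1294, 0.1349]
tool_rot: [180.0, -0.0, 90.1]
force: [-1.1, -0.5, -1.4]
grip_width: 0.0408
grasp_force: 20.0
```

>>> drive_tool(angular=[[0,0,0],[0,0,0],[0,0,0],[0,0,0],[0,0,0],[0,0,0],[0,0,0]], delta_pos=[[0,0,0.8],[0,0,1],[0,0,0.8],[0,0,0.5],[0,0,0.5],[0,0,0],[0,0,0]], gripper=[3,3,3,3,3,3,3])

```text
time_s: 8.75
tool_pos: [0.671, 0.1294, 0.0988]
tool_rot: [180.0, 0.0, 90.1]
force: [0.3, -1.1, -1.4]
grip_width: 0.0408
grasp_force: 20.0
```

>>> drive_tool(angular=[[0,0,0],[0,0,0],[0,0,0],[0,0,0],[0,0,0],[0,0,0],[0,0,0],[0,0,0],[0,0,0],[0,0,0],[0,0,0],[0,0,0],[0,0,0],[0,0,0],[0,0,0],[0,0,0],[0,0,0]], delta_pos=[[0,0,0.4],[0,0,0],[0,0,0],[0,0,0],[0,0,0],[0,0,0],[0,0,-2],[0,0,-3],[0,0,-1.5],[3,-2.8,0],[3,-2.8,0],[3,-2.8,0],[3,-2.8,0],[3,-2.8,0],[3.1,-2.7,0],[0,0,0],[0,0,0]], gripper=[3,3,6.5,6.5,6.5,6.5,6.5,6.5,6.5,8.7,8.7,8.7,8.7,8.7,8.7,8.7,8.7])

```text
time_s: 10.45
tool_pos: [0.503, 0.3114, 0.1599]
tool_rot: [180.0, -0.0, 90.2]
force: [0.3, -0.7, 0.0]
grip_width: 0.0868
grasp_force: 0.0
```

>>> drive_tool(angular=[[0,0,0],[0,0,0]], delta_pos=[[0,0,0],[0,0,0]], gripper=[8.7,8.7])

```text
time_s: 10.65
tool_pos: [0.505, 0.3086, 0.1598]
tool_rot: [180.0, 0.0, 89.9]
force: [0.6, 0.2, -0.3]
grip_width: 0.0869
grasp_force: 0.0
```

>>> drive_tool(angular=[[0,0,0],[0,0,0],[0,0,0],[0,0,0],[0,0,0],[0,0,0],[0,0,0],[0,0,0],[0,0,0],[0,0,0],[0,0,0],[0,0,0],[0,0,0],[0,0,0]], delta_pos=[[0.1,0,0],[0,0,2.5],[0,0,2.5],[0,0,2.5],[0,0,2],[0,0,1.2],[0,0,0],[0,0,0],[0,0,0],[0,0,0],[0,0,0],[0,0,0],[0,0,0],[0,0,0]], gripper=[8.7,8.7,8.7,8.7,8.7,8.7,8.7,6,3,3,3,3,3,3])

```text
time_s: 12.05
tool_pos: [0.5037, 0.3113, 0.0529]
tool_rot: [180.0, -0.0, 90.1]
force: [0.2, -0.5, 0.8]
grip_width: 0.0411
grasp_force: 19.9
```

>>> drive_tool(angular=[[0,0,0],[0,0,0],[0,0,0],[0,0,0],[0,0,0],[0,0,0],[0,0,0],[0,0,0],[0,0,0],[0,0,0],[0,0,0],[0,0,0],[0,0,0],[0,0,0],[0,0,0],[0,0,0],[0,0,0],[0,0,0]], delta_pos=[[0,0,-3],[0,0,-3.5],[0,0,-3.5],[0,0,-3],[-3.1,2,0],[-3.1,2.1,0],[-3.1,2,0],[-3.1,2.1,0],[-3.1,2.1,0],[-3.1,2.1,0],[-3.1,2.1,0],[-3.2,2.1,0],[0,0,0],[0,0,0],[0,0,0],[0,0,0],[0,0,0],[0,0,0]], gripper=[3,3,3,3,3,3,3,3,3,3,3,3,3,3,3,3,3,3])

```text
time_s: 13.85
tool_pos: [0.6698, 0.0634, 0.1829]
tool_rot: [180.0, -0.0, 90.1]
force: [0.8, -0.1, -1.6]
grip_width: 0.0409
grasp_force: 19.9
```

Spring end should snag near TCP 0.139–0.144 if blocked.

>>> drive_tool(angular=[[0,0,0],[0,0,0],[0,0,0],[0,0,0],[0,0,0],[0,0,0],[0,0,0],[0,0,0],[0,0,0]], delta_pos=[[-0.1,-0.05,0],[0,0,2],[0,0,1],[0,0,0.5],[0,0,0.5],[0,0,0.4],[0,0,0.4],[0,0,0],[0,0,0]], gripper=[3,3,3,3,3,3,3,3,3])

```text
time_s: 14.75
tool_pos: [0.6696, 0.0615, 0.1349]
tool_rot: [180.0, -0.0, 90.1]
force: [-0.2, 0.9, -1.4]
grip_width: 0.0408
grasp_force: 19.9
```

>>> drive_tool(angular=[[0,0,0],[0,0,0],[0,0,0],[0,0,0],[0,0,0],[0,0,0],[0,0,0]], delta_pos=[[0,0,0.8],[0,0,1],[0,0,0.8],[0,0,0.5],[0,0,0.5],[0,0,0],[0,0,0]], gripper=[3,3,3,3,3,3,3])

```text
time_s: 15.45
tool_pos: [0.6695, 0.0614, 0.0987]
tool_rot: [-180.0, -0.0, 90.1]
force: [-0.6, 0.3, -1.1]
grip_width: 0.0409
grasp_force: 19.9
```

>>> drive_tool(angular=[[0,0,0],[0,0,0],[0,0,0],[0,0,0],[0,0,0],[0,0,0],[0,0,0],[0,0,0],[0,0,0],[0,0,0],[0,0,0],[0,0,0],[0,0,0],[0,0,0],[0,0,0],[0,0,0],[0,0,0],[0,0,0],[0,0,0],[0,0,0]], delta_pos=[[0,0,0.4],[0,0,0],[0,0,0],[0,0,0],[0,0,0],[0,0,0],[0,0,-2],[0,0,-3],[0,0,-1.5],[2.2,-3.5,0],[2.2,-3.5,0],[2.3,-3.5,0],[2.2,-3.5,0],[2.3,-3.5,0],[2.2,-3.5,0],[2.3,-3.5,0],[2.2,-3.6,0],[0,0,0],[0,0,0],[0,0,0]], gripper=[3,3,6,6,6,6,6,6,6,8.7,8.7,8.7,8.7,8.7,8.7,8.7,8.7,8.7,8.7,8.7])

```text
time_s: 17.45
tool_pos: [0.3894, 0.2394, 0.16]
tool_rot: [179.9, -0.0, 90.0]
force: [0.8, -0.6, 0.4]
grip_width: 0.0869
grasp_force: 0.0
```

>>> drive_tool(angular=[[0,0,0],[0,0,0]], delta_pos=[[0,0,0],[0,0,0]], gripper=[8.7,8.7])

```text
time_s: 17.65
tool_pos: [0.3892, 0.2394, 0.1597]
tool_rot: [180.0, 0.0, 89.9]
force: [-0.7, -0.1, 0.3]
grip_width: 0.0871
grasp_force: 0.0
```

>>> drive_tool(angular=[[0,0,0],[0,0,0],[0,0,0],[0,0,0],[0,0,0],[0,0,0],[0,0,0],[0,0,0],[0,0,0],[0,0,0],[0,0,0],[0,0,0],[0,0,0],[0,0,0]], delta_pos=[[0.13,-0.1,0],[0,0,2.5],[0,0,2.5],[0,0,2.5],[0,0,2],[0,0,1.2],[0,0,0],[0,0,0],[0,0,0],[0,0,0],[0,0,0],[0,0,0],[0,0,0],[0,0,0]], gripper=[8.7,8.7,8.7,8.7,8.7,8.7,8.7,6,3,3,3,3,3,3])

```text
time_s: 19.05
tool_pos: [0.3874, 0.2414, 0.0529]
tool_rot: [180.0, -0.0, 90.1]
force: [0.3, -0.9, 1.4]
grip_width: 0.0412
grasp_force: 20.0
```

>>> drive_tool(angular=[[0,0,0],[0,0,0],[0,0,0],[0,0,0],[0,0,0],[0,0,0],[0,0,0],[0,0,0],[0,0,0],[0,0,0],[0,0,0],[0,0,0],[0,0,0],[0,0,0],[0,0,0],[0,0,0],[0,0,0],[0,0,0]], delta_pos=[[0,0,-3],[0,0,-3.5],[0,0,-3.5],[0,0,-3],[-2.8,3.1,0],[-2.8,3.1,0],[-2.7,3.1,0],[-2.8,3.1,0],[-2.8,3.1,0],[-2.7,3.1,0],[-2.8,3.1,0],[-2.7,3.2,0],[-2.8,3.2,0],[0,0,0],[0,0,0],[0,0,0],[0,0,0],[0,0,0]], gripper=[3,3,3,3,3,3,3,3,3,3,3,3,3,3,3,3,3,3])

```text
time_s: 20.85
tool_pos: [0.6682, -0.0058, 0.1832]
tool_rot: [180.0, -0.1, 90.2]
force: [0.3, 0.3, -0.9]
grip_width: 0.0415
grasp_force: 20.0
```

>>> drive_tool(angular=[[0,0,0],[0,0,0],[0,0,0],[0,0,0],[0,0,0],[0,0,0],[0,0,0],[0,0,0],[0,0,0]], delta_pos=[[-0.1,0,0],[0,0,2],[0,0,1],[0,0,0.5],[0,0,0.5],[0,0,0.4],[0,0,0.4],[0,0,0],[0,0,0]], gripper=[3,3,3,3,3,3,3,3,3])

```text
time_s: 21.75
tool_pos: [0.6682, -0.0084, 0.1346]
tool_rot: [-179.9, -0.0, 90.0]
force: [-1.5, -0.1, -1.8]
grip_width: 0.041
grasp_force: 20.0
```

>>> drive_tool(angular=[[0,0,0],[0,0,0],[0,0,0],[0,0,0],[0,0,0],[0,0,0],[0,0,0],[0,0,0],[0,0,0],[0,0,0],[0,0,0],[0,0,0],[0,0,0],[0,0,0],[0,0,0]], delta_pos=[[0,0,0.8],[0,0,1],[0,0,0.8],[0,0,0.5],[0,0,0.5],[0,0,0.4],[0,0,0],[0,0,0],[0,0,0],[0,0,0],[0,0,0],[0,0,0],[0,0,-3],[0,0,-3],[0,0,-4]], gripper=[3,3,3,3,3,3,3,6,6,6,6,6,6,6,6])

```text
time_s: 23.25
tool_pos: [0.6676, -0.0082, 0.1944]
tool_rot: [-179.8, 0.0, 90.1]
force: [0.6, -0.2, -0.1]
grip_width: 0.0597
grasp_force: 0.0
```

```bash
cat > f.py <<'E'
from fit import *
o=telemetry.get_obs();print(np.round(o["tool_pos"],4),o["time_s"])
p=cam("top");im=p["pixels"];H,Sx,V=masks(im)
b=((H>105)&(H<130)&(Sx>150)&(V>50));m=b|(V<70)
nn,l,s,ce=cv2.connectedComponentsWithStats(b[100:300,200:430].astype(np.uint8));print([(np.round(ce[i]+[200,100],1),s[i,4]) for i in range(1,nn) if s[i,4]>15])
for n,roi,w in(("T1",(355,410,128,190),(.678,-.333,-.08)),("T2",(362,416,190,250),(.491,-.337,-.17))):
    r=fit(p,M["tray"],m,roi,w);print(n,np.round(r[0],4),np.degrees(r[0][2]),r[1:])
q=cam("side")
a=cv2.resize(im[130:205,200:320],None,fx=5,fy=5,interpolation=cv2.INTER_CUBIC);c=cv2.resize(q["pixels"][160:255,190:310],None,fx=5,fy=5,interpolation=cv2.INTER_CUBIC)[:,:]
cv2.imwrite("pics/chk1.png",np.clip(np.vstack([cv2.resize(a,(400,250)),cv2.resize(c,(400,317))])*1.3,0,255).astype(np.uint8)[:,:,::-1])
E
python3 f.py
```

```text
[ 0.6676 -0.0082  0.1944] 23.25
[(array([400. , 180.2]), np.int32(69)), (array([389.1, 238.2]), np.int32(52))]
T1 [ 0.6578 -0.3708 -0.046 ] -2.637677354511377 (np.float64(72.05882352941177), np.float64(1363.0))
T2 [ 0.4924 -0.3366 -0.1658] -9.49894096251458 (np.float64(108.88627450980393), np.float64(1628.0))
```

View pics/chk1.png

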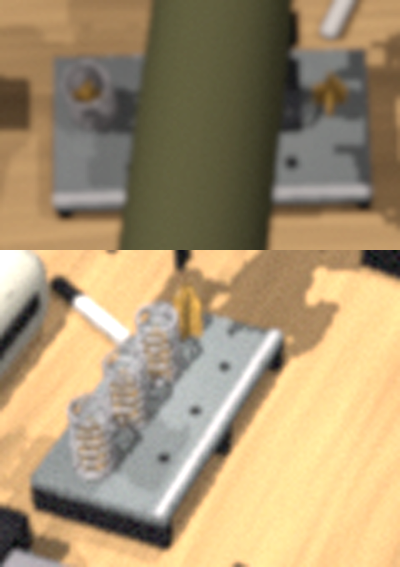

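Three springs sit on rods 4, 3 and 2, and only rod1 is bare. The upper tray has been knocked aside: its tab is now at (400,180). I'll do tray 2 at (390,216) first.

>>> drive_tool(angular=[[0,0,0.124],[0,0,0.124],[0,0,0.124],[0,0,0.124],[0,0,0.124],[0,0,0.124],[0,0,0.124],[0,0,0.124],[0,0,0.124],[0,0,0.124],[0,0,0.124],[0,0,0.124],[0,0,0.124],[0,0,0.125],[0,0,0],[0,0,0],[0,0,0]], delta_pos=[[0,0,0],[0,0,0],[0,0,0],[0,0,0],[0,0,0],[0,0,0],[0,0,0],[0,0,0],[0,0,0],[0,0,0],[0,0,0],[0,0,0],[0,0,0],[0,0,0],[0,0,0],[0,0,0],[0,0,0]], gripper=[5,5,5,5,5,5,5,5,5,5,5,5,5,5,5,5,5])

```text
time_s: 25.05
tool_pos: [0.6686, -0.0082, 0.1946]
tool_rot: [-180.0, 0.0, -9.3]
force: [0.7, -0.6, -0.1]
grip_width: 0.0502
grasp_force: 0.0
```

>>> drive_tool(angular=[[0,0,0],[0,0,0],[0,0,0],[0,0,0],[0,0,0],[0,0,0],[0,0,0],[0,0,0],[0,0,0],[0,0,0],[0,0,0],[0,0,0],[0,0,0],[0,0,0]], delta_pos=[[-2.2,3.9,0.6],[-2.2,3.9,0.6],[-2.2,3.9,0.6],[-2.2,3.9,0.6],[-2.2,3.9,0.6],[-2.2,3.9,0.6],[-2.1,3.9,0.6],[-2.2,4,0.6],[-2.2,4,0.6],[0,0,0],[0,0,0],[0,0,0],[0,0,0],[0,0,0]], gripper=[5,5,5,5,5,5,5,5,5,5,5,5,5,5])

```text
time_s: 26.45
tool_pos: [0.4173, -0.3231, 0.1408]
tool_rot: [-180.0, -0.0, -9.3]
force: [0.6, 0.8, -0.3]
grip_width: 0.0498
grasp_force: 0.0
```

>>> drive_tool(angular=[[0,0,0],[0,0,0],[0,0,0],[0,0,0],[0,0,0],[0,0,0],[0,0,0],[0,0,0],[0,0,0],[0,0,0],[0,0,0],[0,0,0]], delta_pos=[[-0.2,0,0],[0,0,2.5],[0,0,2.5],[0,0,2.5],[0,0,1.6],[0,0,1],[0,0,0],[0,0,0],[0,0,0],[0,0,0],[0,0,0],[0,0,0]], gripper=[5,5,5,5,5,5,5,1,0.5,0.5,0.5,0.5], squeeze=40)

```text
time_s: 27.65
tool_pos: [0.4145, -0.3238, 0.0401]
tool_rot: [-180.0, -0.0, -9.5]
force: [0.3, -0.0, -0.8]
grip_width: 0.0182
grasp_force: 0.0
```

>>> drive_tool(angular=[[0,0,0],[0,0,0],[0,0,0],[0,0,-0.074],[0,0,-0.074],[0,0,0],[0,0,0],[0,0,0],[0,0,0]], delta_pos=[[0,0,0],[0,0,0],[0,0,0],[0,0,0],[0,0,0],[0.3,0,0],[0.3,-2,0],[0.2,-2,0],[0,0,0]], gripper=[0.5,0.5,0.5,0.5,0.5,0.5,0.5,0.5,0.5])

```text
time_s: 28.55
tool_pos: [0.4237, -0.2824, 0.04]
tool_rot: [-179.9, -0.0, -0.9]
force: [-0.1, 4.3, 4.7]
grip_width: 0.0137
grasp_force: 40.0
```

>>> drive_tool(angular=[[0,0,0],[0,0,0],[0,0,0],[0,0,0],[0,0,0],[0,0,0],[0,0,0],[0,0,0],[0,0,0],[0,0,0],[0,0,0],[0,0,0],[0,0,0],[0,0,0],[0,0,0],[0,0,0]], delta_pos=[[0,-2.9,0],[0,-2.9,0],[0,-2.9,0],[0,-2.9,0],[0,-2.9,0],[0,-2.9,0],[0,-2.9,0],[0,-2.9,0],[0,-2.9,0],[0,-2.9,0],[0,-2.9,0],[0,-3,0],[0,-3.1,0],[0,0,0],[0,0,0],[0,0,0]], gripper=[0.5,0.5,0.5,0.5,0.5,0.5,0.5,0.5,0.5,0.5,0.5,0.5,0.5,0.5,0.5,0.5])

```text
time_s: 30.15
tool_pos: [0.4299, 0.0956, 0.0399]
tool_rot: [-180.0, -0.0, -1.1]
force: [0.4, 2.0, 2.1]
grip_width: 0.0138
grasp_force: 40.0
```

```bash
cat > g.py <<'E'
import sys
from fit import *
o=telemetry.get_obs();t=o["tool_pos"];print(np.round(t,4),o["tool_rot"][2],o["time_s"])
p=cam("top");im=p["pixels"];H,Sx,V=masks(im)
b=((H>105)&(H<130)&(Sx>150)&(V>50));m=b|(V<70)
r=fit(p,M["tray"],m,(362,428,130,200),(.6578,-.3708,-.05));print("T1",np.round(r[0],4),np.degrees(r[0][2]),r[1:])
roi=(200,330,130,250)
out=im.copy()
out=cv2.resize(im[130:260,190:425],None,fx=3.2,fy=3.2,interpolation=cv2.INTER_CUBIC)
def ov(parts,pose,col):
    x,y,a=pose;c,s_=np.cos(a),np.sin(a)
    for P in parts:
        q=np.array([w2px(p,(x+c*X-s_*Y,y+s_*X+c*Y,Z)) for X,Y,Z in P]);q=((q-[190,130]+.5)*3.2-.5)
        cv2.polylines(out,[cv2.convexHull(np.round(q).astype(np.int32))],True,col,1)
a=np.radians(o["tool_rot"][2])
ov(M["tray"],(t[0]+.078*np.cos(a),t[1]+.078*np.sin(a),a),(0,255,0));ov(M["tray"],r[0],(255,0,0))
cv2.imwrite(f"pics/{sys.argv[1]}.png",np.clip(out*1.3,0,255).astype(np.uint8)[:,:,::-1])
E
python3 g.py tr1
```

```text
[0.4299 0.0956 0.0399] -1.0615191820233978 30.15
T1 [ 0.6606 -0.3745  0.0008] 0.04421719826081739 (np.float64(104.10980392156861), np.float64(1510.0))
```

View pics/tr1.png

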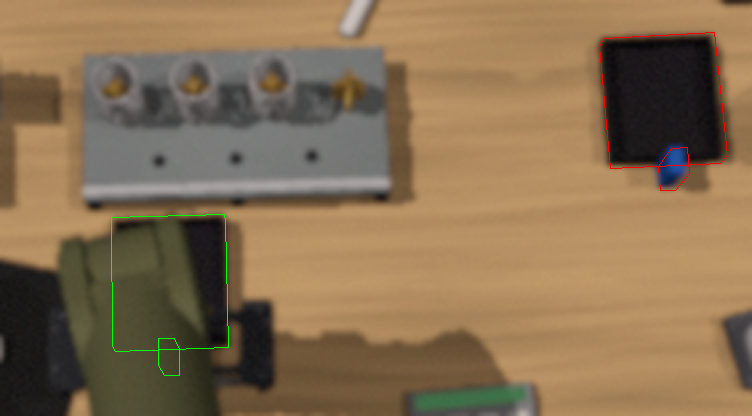

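The held tray matches the green outline and the knocked tray the red one. Pushing the held tray into bay 2.

>>> drive_tool(angular=[[0,0,0],[0,0,0],[0,0,0],[0,0,0],[0,0,0],[0,0,0],[0,0,0],[0,0,0],[0,0,0],[0,0,0]], delta_pos=[[1.5,-0.2,0],[2,0,0],[2,-0.1,0],[2,0,0],[2,0,0],[1.5,0,0],[1,0,0],[0.5,0,0],[0,0,0],[0,0,0]], gripper=[0.5,0.5,0.5,0.5,0.5,0.5,0.5,0.5,0.5,0.5])

```text
time_s: 31.2
tool_pos: [0.5543, 0.0952, 0.0396]
tool_rot: [179.9, 0.0, -1.1]
force: [-0.5, -1.5, 1.2]
grip_width: 0.014
grasp_force: 40.0
```

>>> drive_tool(angular=[[0,0,0],[0,0,0],[0,0,0],[0,0,0],[0,0,0]], delta_pos=[[0.2,0,0],[0.2,0,0],[0.2,0,0],[0,0,0],[0,0,0]], gripper=[0.5,0.5,0.5,0.5,0.5])

```text
time_s: 31.7
tool_pos: [0.5606, 0.0971, 0.0396]
tool_rot: [-180.0, -0.0, -1.0]
force: [0.2, 0.1, -1.3]
grip_width: 0.0137
grasp_force: 40.0
```

>>> drive_tool(angular=[[0,0,0],[0,0,0],[0,0,0],[0,0,0],[0,0,0]], delta_pos=[[0.2,0,0],[0.2,0,0],[0.1,0,0],[0,0,0],[0,0,0]], gripper=[0.5,0.5,0.5,0.5,0.5])

```text
time_s: 32.2
tool_pos: [0.5609, 0.097, 0.0395]
tool_rot: [-179.9, 0.6, -1.0]
force: [-14.3, -0.2, 12.5]
grip_width: 0.0139
grasp_force: 40.0
```

>>> drive_tool(angular=[[0,0,0],[0,0,0],[0,0,0],[0,0,0],[0,0,0],[0,0,0],[0,0,0],[0,0,0],[0,0,0]], delta_pos=[[0,0,0],[0,0,0],[0,0,0],[0,0,0],[0,0,-1],[0,0,-3],[0,0,-3],[0,0,-3],[0,0,0]], gripper=[4,5,5,5,5,5,5,5,5])

```text
time_s: 33.1
tool_pos: [0.5688, 0.0968, 0.1448]
tool_rot: [-179.8, -0.5, -1.0]
force: [1.7, -0.1, 0.2]
grip_width: 0.0501
grasp_force: 0.0
```

>>> drive_tool(angular=[[0,0,0],[0,0,0],[0,0,0],[0,0,0],[0,0,0],[0,0,0],[0,0,0],[0,0,0],[0,0,0],[0,0,0],[0,0,0],[0,0,0],[0,0,0],[0,0,0],[0,0,0],[0,0,0],[0,0,0]], delta_pos=[[0.2,3.6,0],[0.2,3.6,0],[0.2,3.6,0],[0.2,3.6,0],[0.2,3.6,0],[0.2,3.6,0],[0.2,3.6,0],[0.2,3.6,0],[0.2,3.6,0],[0.2,3.6,0],[0.2,3.7,0],[0.2,3.7,0],[0.2,3.7,0],[0,0,0],[0,0,0],[0,0,0],[0,0,0]], gripper=[5,5,5,5,5,5,5,5,5,5,5,5,5,5,5,5,5])

```text
time_s: 34.8
tool_pos: [0.5843, -0.3727, 0.1395]
tool_rot: [-179.9, -0.0, -0.8]
force: [-0.5, -0.1, -0.3]
grip_width: 0.0499
grasp_force: 0.0
```

```bash
cat > i.py <<'E'
from fit import *
o=telemetry.get_obs();t=o["tool_pos"];print(np.round(t,4),o["tool_rot"][2],o["time_s"])
p=cam("top");im=p["pixels"];H,Sx,V=masks(im)
b=((H>105)&(H<130)&(Sx>150)&(V>50))
nn,l,s,ce=cv2.connectedComponentsWithStats(b[100:300,200:430].astype(np.uint8))
print([(np.round(ce[i]+[200,100],1),s[i,4],np.round(px2w(p,ce[i]+[200,100],.055)[:2],4)) for i in range(1,nn) if s[i,4]>8])
E
python3 i.py
```

```text
[ 0.5843 -0.3727  0.1395] -0.8414513241273488 34.8
[(array([240.7, 195.5]), np.int32(43), array([0.5656, 0.0948]))]
```

>>> drive_tool(angular=[[0,0,0],[0,0,0],[0,0,0],[0,0,0],[0,0,0],[0,0,0],[0,0,0],[0,0,0],[0,0,0],[0,0,0],[0,0,0],[0,0,0],[0,0,0],[0,0,0],[0,0,0],[0,0,0]], delta_pos=[[-0.2,0.15,0],[0,0,2.5],[0,0,2.5],[0,0,2.5],[0,0,1.5],[0,0,1],[0,0,0],[0,0,0],[0,0,0],[0,0,0],[0,0,0],[0,0,0],[0,0,0],[0,0,0],[0,0,0],[0,0,0]], gripper=[5,5,5,5,5,5,5,1,0.5,0.5,0.5,0.5,0.5,0.5,0.5,0.5])

```text
time_s: 36.45
tool_pos: [0.5817, -0.376, 0.0401]
tool_rot: [-180.0, -0.0, -1.0]
force: [0.4, 1.5, 3.6]
grip_width: 0.0136
grasp_force: 39.3
```

>>> drive_tool(angular=[[0,0,0],[0,0,0],[0,0,0],[0,0,0],[0,0,0],[0,0,0],[0,0,0],[0,0,0],[0,0,0],[0,0,0],[0,0,0],[0,0,0],[0,0,0],[0,0,0],[0,0,0],[0,0,0],[0,0,0],[0,0,0],[0,0,0]], delta_pos=[[-1.5,-1,0],[-2.5,-2,0],[-2.5,-2,0],[-2.5,-2,0],[-2.5,-2,0],[-2.5,-2,0],[-1.3,-0.8,0],[0,0,0],[-0.1,-2.5,0],[-0.1,-2.8,0],[0,-2.8,0],[0,-2.8,0],[0,-2.8,0],[0,-2.8,0],[-0.1,-2.8,0],[0,-2.6,0],[0,0,0],[0,0,0],[0,0,0]], gripper=[0.5,0.5,0.5,0.5,0.5,0.5,0.5,0.5,0.5,0.5,0.5,0.5,0.5,0.5,0.5,0.5,0.5,0.5,0.5])

```text
time_s: 38.35
tool_pos: [0.4316, -0.0375, 0.0399]
tool_rot: [180.0, -0.0, -1.1]
force: [0.3, 2.6, 2.6]
grip_width: 0.0139
grasp_force: 39.7
```

>>> drive_tool(angular=[[0,0,0],[0,0,0],[0,0,0],[0,0,0],[0,0,0],[0,0,0],[0,0,0],[0,0,0],[0,0,0],[0,0,0]], delta_pos=[[1.5,-0.1,0],[2,0,0],[2,0,0],[2,0,0],[2,0,0],[1.5,0,0],[1,0,0],[0.4,0,0],[0,0,0],[0,0,0]], gripper=[0.5,0.5,0.5,0.5,0.5,0.5,0.5,0.5,0.5,0.5])

```text
time_s: 39.35
tool_pos: [0.555, -0.0391, 0.0395]
tool_rot: [179.9, -0.0, -1.1]
force: [0.1, -0.4, -0.7]
grip_width: 0.0136
grasp_force: 40.0
```

>>> drive_tool(angular=[[0,0,0],[0,0,0],[0,0,0],[0,0,0],[0,0,0]], delta_pos=[[0.2,0,0],[0.2,0,0],[0.1,0,0],[0,0,0],[0,0,0]], gripper=[0.5,0.5,0.5,0.5,0.5])

```text
time_s: 39.85
tool_pos: [0.5575, -0.0379, 0.0394]
tool_rot: [-180.0, 0.3, -1.0]
force: [-9.1, -0.5, 6.6]
grip_width: 0.0137
grasp_force: 40.0
```

>>> drive_tool(angular=[[0,0,0],[0,0,0],[0,0,0],[0,0,0],[0,0,0],[0,0,0],[0,0,0],[0,0,0],[0,0,0],[0,0,0],[0,0,0],[0,0,0],[0,0,0],[0,0,0],[0,0,0],[0,0,0],[0,0,0],[0,0,0],[0,0,0]], delta_pos=[[0,0,0],[0,0,0],[0,0,0],[0,0,0],[0,0,-2],[0,0,-4],[0,0,-4],[0,0,-4],[-0.7,-3.8,0],[-0.7,-3.8,0],[-0.7,-3.8,0],[-0.7,-3.8,0],[-0.7,-3.8,0],[-0.7,-3.8,0],[-0.7,-3.8,0],[-0.7,-3.8,0],[-0.7,-3.8,0],[-0.7,-3.8,0],[0,0,0]], gripper=[4,5,5,5,5,5,5,5,7.5,7.5,7.5,7.5,7.5,7.5,7.5,7.5,7.5,7.5,7.5])

```text
time_s: 41.75
tool_pos: [0.4937, 0.3511, 0.1791]
tool_rot: [-179.9, 0.0, -0.4]
force: [-0.2, -0.1, -0.6]
grip_width: 0.0748
grasp_force: 0.0
```

```bash
cat > j.py <<'E'
from fit import *
exec(open("c.py").read().split("roi=(216")[0].split("V=masks(im)")[1])
o=telemetry.get_obs();t=o["tool_pos"];print(np.round(t,4),o["tool_rot"][2],o["time_s"])
p=cam("top");im=p["pixels"];H,Sx,V=masks(im)
b=((H>105)&(H<130)&(Sx>150)&(V>50))
nn,l,s,ce=cv2.connectedComponentsWithStats(b[100:300,200:430].astype(np.uint8))
print([(np.round(ce[i]+[200,100],1),s[i,4],np.round(px2w(p,ce[i]+[200,100],.055)[:2],4)) for i in range(1,nn) if s[i,4]>8])
q=cam("side")
f=4.2
a=cv2.resize(im[135:210,135:320],None,fx=f,fy=f,interpolation=cv2.INTER_CUBIC)
def ov(img,pp,off,parts,pose,col,z=0):
    x,y,an=pose;c,s_=np.cos(an),np.sin(an)
    for P in parts:
        Q=np.array([w2px(pp,(x+c*X-s_*Y,y+s_*X+c*Y,Z+z)) for X,Y,Z in P]);Q=((Q-off+.5)*f-.5)
        cv2.polylines(img,[cv2.convexHull(np.round(Q).astype(np.int32))],True,col,1)
pu=(.6486,.0273,-.0175);sp=[(.6704,.132,0),(.6692,.062,0),(.668,-.008,0)]
c=cv2.resize(q["pixels"][165:235,170:310+45],None,fx=f,fy=f,interpolation=cv2.INTER_CUBIC)
for img,pp,off in((a,p,[135,135]),(c,q,[170,165])):
    for S_ in sp: ov(img,pp,off,M["spring"],S_,(0,255,255),.041)
    ov(img,pp,off,[box(-.035,.045,-.014,.014,.084,.085),box(-.035,.023,.028,.036,.059,.081)],(.630,.296,-.02),(0,255,0))
    ov(img,pp,off,[box(-.096,-.072,s*.067-.007,s*.067+.007,0.0,.062) for s in(1,-1)],pu,(255,0,0))
cv2.imwrite("pics/chk2.png",np.clip(np.vstack([a,c])*1.3,0,255).astype(np.uint8)[:,:,::-1])
E
python3 j.py
```

```text
[0.4937 0.3511 0.1791] -0.40997003151247363 41.75
[(array([287., 194.]), np.int32(36), array([ 0.5636, -0.0393])), (array([240.8, 195.5]), np.int32(42), array([0.5657, 0.0944]))]
```

View pics/chk2.png

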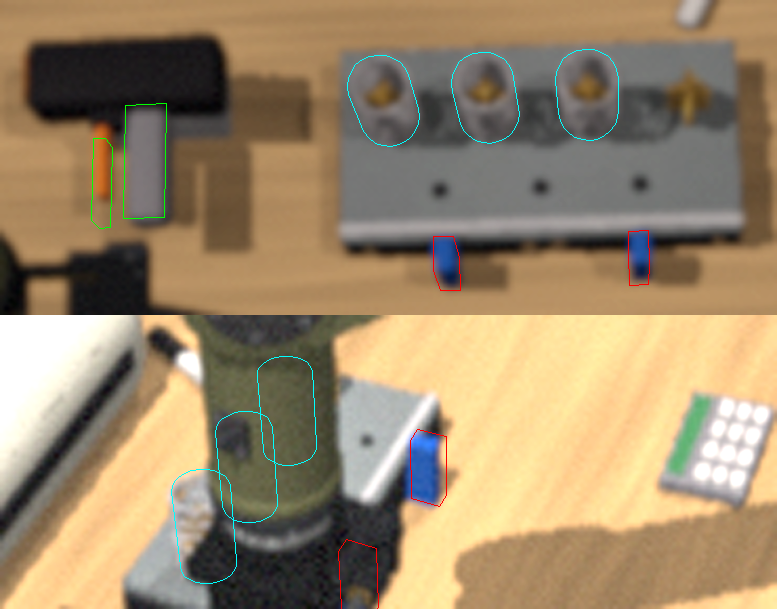

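Springs and both tray tabs match their outlines: tabs at (240.8,195.5) and (287,194), 2 mm in front of the plate. Now the scanner.

>>> drive_tool(angular=[[0,0,0],[0,0,0],[0,0,0],[0,0,0],[0,0,0],[0,0,0],[0,0,0],[0,0,0],[0,0,0]], delta_pos=[[2.7,0.8,0],[2.7,0.8,0],[2.7,0.8,0],[2.7,0.8,0],[2.7,0.8,0],[0,0,0],[0,0,0],[0,0,0],[0,0,0]], gripper=[7.5,7.5,7.5,7.5,7.5,7.5,7.5,7.5,7.5])

```text
time_s: 42.75
tool_pos: [0.6301, 0.3019, 0.18]
tool_rot: [-179.9, 0.0, -0.9]
force: [0.4, -0.9, 0.1]
grip_width: 0.075
grasp_force: 0.0
```

>>> drive_tool(angular=[[0,0,0],[0,0,0],[0,0,0],[0,0,0],[0,0,0],[0,0,0],[0,0,0],[0,0,0],[0,0,0],[0,0,0]], delta_pos=[[0,-0.3,0],[0,0,2],[0,0,2],[0,0,2],[0,0,2],[0,0,2],[0,0,1.5],[0,0,0],[0,0,0],[0,0,0]], gripper=[7.5,7.5,7.5,7.5,7.5,7.5,7.5,7.5,6.5,6], squeeze=25)

```text
time_s: 43.75
tool_pos: [0.6319, 0.3045, 0.0662]
tool_rot: [-179.9, -0.1, -1.0]
force: [0.6, -0.1, 0.3]
grip_width: 0.0658
grasp_force: 0.0
```

>>> drive_tool(angular=[[0,0,0],[0,0,0],[0,0,0],[0,0,0],[0,0,0],[0,0,0],[0,0,0],[0,0,0],[0,0,0],[0,0,0]], delta_pos=[[0,0,0],[0,0,0],[0,0,0],[0,0,0],[0,0,0],[0,0,0],[0,0,0],[0,0,0],[0,0,0],[0,0,0]], gripper=[3,3,3,3,3,3,3,3,3,3])

```text
time_s: 44.75
tool_pos: [0.6317, 0.3043, 0.0659]
tool_rot: [-180.0, -0.1, -1.0]
force: [-0.2, 0.2, 5.4]
grip_width: 0.0431
grasp_force: 24.5
```

>>> drive_tool(angular=[[0,0,0],[0,0,0],[0,0,0],[0,0,0],[0,0,0]], delta_pos=[[0,0,0],[0,0,0],[0,0,0],[0,0,0],[0,0,0]], gripper=[3,3,3,3,3], squeeze=38)

```text
time_s: 45.25
tool_pos: [0.6317, 0.3041, 0.0659]
tool_rot: [-180.0, -0.1, -1.0]
force: [-0.4, 0.5, 6.0]
grip_width: 0.0423
grasp_force: 37.2
```

```bash
cat > k.py <<'E'
from h import *
p=cam("side");im=p["pixels"];cv2.imwrite("pics/sc1.png",np.clip(cv2.resize(im[220:300,140:260],None,fx=5,fy=5,interpolation=cv2.INTER_CUBIC)*1.2,0,255).astype(np.uint8)[:,:,::-1])
E
python3 k.py
```

```text
(no output)
```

View pics/sc1.png

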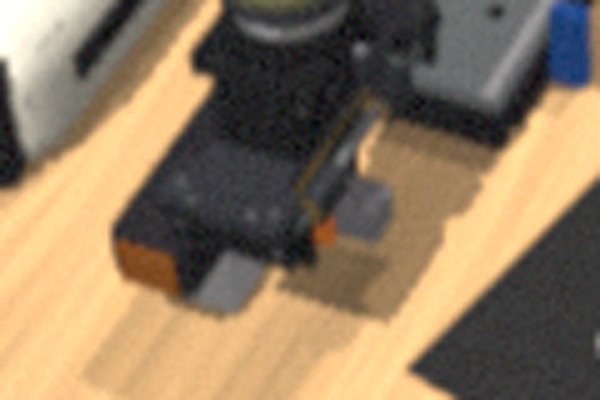

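The trigger end at (325,232) looks pressed against the grip, but the width of 42.3 mm is close to the limit. I'll squeeze once more nearer its free end to be sure.

>>> drive_tool(angular=[[0,0,0],[0,0,0],[0,0,0],[0,0,0],[0,0,0],[0,0,0],[0,0,0],[0,0,0],[0,0,0],[0,0,0],[0,0,0],[0,0,0],[0,0,0],[0,0,0],[0,0,0]], delta_pos=[[0,0,0],[0,0,0],[0,0,0],[-0.7,0,0.1],[0,0,0],[0,0,0],[0,0,0],[0,0,0],[0,0,0],[0,0,0],[0,0,0],[0,0,0],[0,0,0],[0,0,0],[0,0,0]], gripper=[6,6.2,6.2,6.2,6.2,3,3,3,3,3,3,3,3,3,3])

```text
time_s: 46.8
tool_pos: [0.6233, 0.3032, 0.0632]
tool_rot: [179.9, 0.1, -1.0]
force: [-3.2, -3.3, -4.0]
grip_width: 0.0405
grasp_force: 36.6
```

>>> drive_tool(angular=[[0,0,0],[0,0,0],[0,0,0],[0,0,0],[0,0,0],[0,0,0],[0,0,0],[0,0,0],[0,0,0],[0,0,0],[0,0,0],[0,0,0],[0,0,0],[0,0,0],[0,0,0],[0,0,0],[0,0,0]], delta_pos=[[0,0,0],[0,0,0],[0,0,0],[0,0,0],[0,0,-2],[0,0,-4],[0,0,-4],[0,0,-4],[-2.5,-2.5,0],[-2.5,-2.5,0],[-2.5,-2.5,0],[-2.5,-2.5,0],[-2.5,-2.5,0],[-2.5,-2.5,0],[0,0,0],[0,0,0],[0,0,0]], gripper=[6,7.5,7.5,7.5,7.5,7.5,7.5,7.5,7.5,7.5,7.5,7.5,7.5,7.5,7.5,7.5,7.5])

```text
time_s: 48.5
tool_pos: [0.4788, 0.4551, 0.2046]
tool_rot: [-180.0, -0.1, -1.1]
force: [1.2, -0.9, 0.1]
grip_width: 0.0751
grasp_force: 0.0
```

```bash
sed -i 's/chk2/chk3/' j.py; python3 j.py
```

```text
[0.4788 0.4551 0.2046] -1.148369987951 48.5
[(array([286.9, 193.9]), np.int32(35), array([ 0.5641, -0.0392])), (array([240.7, 195.3]), np.int32(42), array([0.5663, 0.0947]))]
```

View pics/chk3.png

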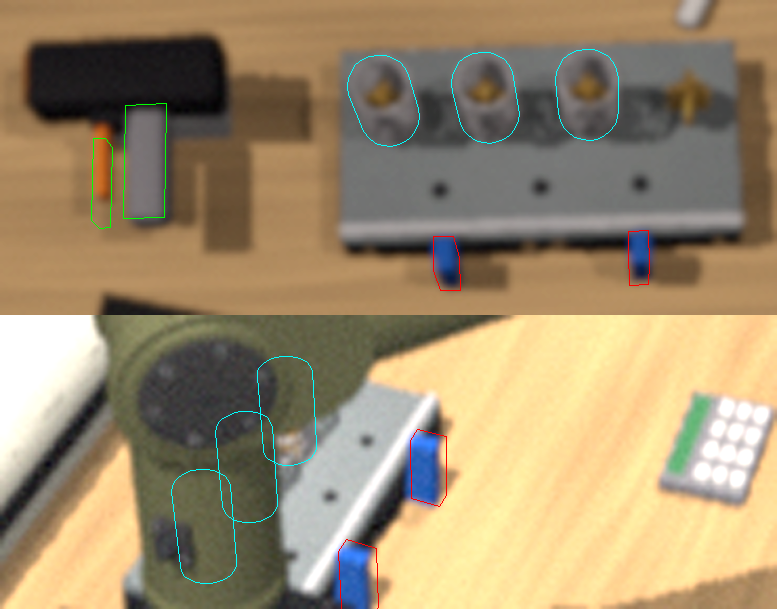

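All three springs, both tabs and the released trigger (orange at (102,163)) are in place, and the arm is clear. Handing in.

```bash
python3 -c "
from cell import env
print(env.sign_off())"
```

```text
the job is handed in; nothing more can be done
None
```

I handed the job in: the three springs on the mat sit over rods 2, 3 and 4, both trays are home in their bays, and the scanner trigger was squeezed and has sprung back. The sign-off gave no verdict.

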